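# Free the tilting props bin by its left-hand locking bolt

## Task

The galvanised props bin is locked shut by the bar-headed bolt beside it, which has a left-hand thread: back that bolt all the way out to its stop by turning it clockwise as seen from above, and never screw it down tight. Then swing the bin forward, towards the robot, all the way to its stop, and leave it there, with the things standing around it on the table undisturbed.

Things in the scene. Friction and masses are not known exactly. Their poses are not given: they have to be found in the camera images.
- stand: Fixed stand: pine base board 270 (x) by 370 (y) by 12 mm; origin at the centre of its underside, on the table; -x is its front, towards the robot. It carries the bin between two low steel posts and, at its +y side, a steel column (26 x 24 mm, at x -58, y 165 mm) with an arm (x -75 to -41, y 110 to 177 mm, top 212 mm above the table) through which the bolt runs.
- bolt_grip (a point): Centre of the bolt's steel bar head: 52 mm long (this point's x), 12 mm wide (y), 24 mm high (z), on an upright 12 mm shank. In the stand's frame it stays at x -58, y 125 mm; its height is 249.5 mm screwed right down and 266.4 mm at its upper stop. Left-hand thread: turned CLOCKWISE seen from above it rises, 2.23 mm per radian (14 mm per turn); turned anticlockwise it sinks.
- bolt_tip (a point): Lower end of the bolt's shank, 77.7 mm below the head's centre; in front of a lug on the bin's side, which it blocks until it has risen 13.2 mm from its lowest. The bolt starts 2.2 to 4.5 mm above its lowest, so needs 5.6 to 6.6 rad of turning, more than most wrists do in one grasp. It turns stiffly (0.12 N m), stays where left, and is captive: at the upper stop it turns no further.
- bin (a joint): Tilt of the bin in rad: 0 upright, 0.70 swung fully forward (its top towards the stand's -x) against its stop. The pivot axis runs along the stand's y through x -20, z 80 mm. Friction holds it wherever it is left; once the bolt is out about 4 to 8 N near the rim moves it. While locked it only gives a little (about 0.1 rad at 20 N) and springs back.
- bin_rim (a point): Middle of the top edge of the bin's front wall (mid-thickness). The bin is an empty open-topped steel box, 150 (x) by 220 (y) by 150 mm high, walls 4 mm. Upright it spans x -75 to 75, y -110 to 110, z 50 to 200 mm in the stand's frame and this point is at x -73, y 0, z 200 mm. Pressing forwards on the inside of the front wall swings it.
- flowerpot: Bystander: clay flowerpot, 100 mm across, 95 mm high, on the table to the left (+y) of the stand; origin under it.
- apple: Bystander: painted wooden apple, 74 mm across, on the table in front of the stand's left (+y) corner; origin under it.
- taperoll: Bystander: roll of tape 100 mm across, 48 mm high, on the table to the right of the stand; origin under it.
- painttin: Bystander: small tin, 72 mm across, 85 mm high, on the table far to the right; origin under it.
- hammer: Bystander: hammer 240 mm long lying on the table to the left; origin under it.

How it is judged (in metres and radians):
On the way:
1. the bolt is backed out to within 2.1 mm of its upper stop while the bin is still upright (z of bolt_grip in the frame of stand above 0.2643 m and value of joint bin below 0.15 rad), for 0.2 s.
At the end, for the whole second after the job is handed in: The bolt is still backed out to within 2.1 mm of its upper stop, and the bin is at rest, swung forward to at least 0.63 of its 0.70 rad (z of bolt_grip in the frame of stand above 0.2643 m and value of joint bin above 0.63 rad and velocity of joint bin between -0.05 and 0.05 rad/s); the robot touches nothing.
It fails at once if the bolt is screwed down to within 0.7 mm of its lowest point (z of bolt_grip in the frame of stand below 0.2502 m).
It fails at once if the flowerpot, apple, tape roll, tin or hammer is shifted by more than 30 mm or tipped over (distance of any of flowerpot, apple, taperoll, painttin, hammer from where it was at the start of the episode above 0.03 m or angle between any of flowerpot, apple, painttin's own z axis and vertical above 0.5 rad).
It also fails if it takes over 66 s, if anything falls off the work surface, if the arm or the gripper's body presses on something with over 40 N, if the wrist force passes 120 N, or if a joint passes its speed limit or range.

## Robot

A 6-joint arm with a two-finger parallel gripper is mounted at the origin on the work surface. World frame = base frame: x ahead of the robot, y to its left, z up, the work surface at z = 0. Lengths are in mm, angles in rad, forces in N, time in s.
With the tool pointing down it reaches from about 350 to 775 mm from the base axis. Payload 7.3 kg.
Tool frame: the origin (TCP) lies on the centre line of the jaws, within the pads' length; the fingertips stand 22 mm ahead of it and the grasp point (between the pads) lies 3 mm ahead of it; z points along the fingers, y is the direction in which the jaws open and shut (so a half turn about z gives the same grasp; the last joint's range is limited). The gripper opens to 92 mm and grips with 3 to 60 N. Pads are 19 mm wide; open, the fingers measure 130 mm over their backs; the gripper's body (75 mm by 190 mm) begins 47 mm behind the grasp point.
Start: joints at [0.962, 0.342, 1.524, -0, 1.275, -0.146], TCP at [234.377, 469.798, 248.741] pointing down, gripper open.
Joint ranges: [-2.53, 2.53], [-0.77, 2.02], [0.04, 2.7], [-1, 4.14], [0.28, 2.66], [-3.11, 3.11]. Speed limits (rad/s): [2.57, 2.57, 3.14, 3.14, 3.14, 3.14].

## Interface

Orientations are given as [roll, pitch, yaw] about the fixed x, y, z axes, in that order (R = Rz(yaw) Ry(pitch) Rx(roll)).
In Python, from plant import bot gives the robot as it stands.
- The arm moves only by the tool play_rows, never from a script. Its argument "moves" is one flat list of numbers, 5 for each row, row after row: the closure in counts, from 0 (fully open) to 255 (shut), then the shift along the tool's x, y, z in mm, then the turn about the tool's z in degrees. A call has 1 to 8 rows; each row is the pose to reach, as a shift and turn from the pose commanded when the call began, along the tool's axes at that moment; what a row does not reach only later rows make up. A row lasts 1/12 s, in which the tool goes at most 41.7 mm and 7.16 degrees, less where a joint would pass 70% of its speed; a pose out of reach is approached as far as the arm can. A call with a gripper value outside its range is refused whole. The fingers move at their own pace and stop on an object; the grip force is fixed at half the most. Time passes only in rows, so rows that repeat a pose let the fingers close. It gives the time, the measured TCP pose, the force and the opening at its end, in the units of the state.
- bot.get_obs(): the state, without advancing time (a new reading comes with each control period).
- bot.capture(name): name is "scene" or "side" or "wrist"; returns a dict with "color" (384x512x3 uint8, red, green, blue), "fx", "fy", "cx", "cy" (pixels), "world_to_cam" (4x4, takes a point from world to camera coordinates); the wrist camera has in their place "T_tool_cam" (4x4, takes a point from camera to tool coordinates, whose origin is the TCP and whose axes are the flange's). Camera axes: x right, y down, z forward; pixel columns grow to the right and rows downward; lengths in mm; the calibration is good to about 2 mm. A picture is of the moment at which its call begins: read the wrist's pose just before it. There is no depth.
- bot.close_job(): hands the job in, once; it reports no verdict.
The state is a dict: "time": time; "joint_positions": joint angles; "dq": joint speeds; "tau": joint torques, N m; "tool_pos": TCP position; "tcp_rot": TCP orientation; "contact_force": force on the tool from outside, world axes, zero at the start; "moment": the same for the moment, N m; "grip_width": finger opening in mm.
Only numpy, scipy, OpenCV 4.12 (cv2) and the standard library are available. Lean on these libraries where they do the work, as an engineer would, in place of code of your own. Each camera call takes 0.05 s, during which the arm holds its last target.

## Working session

There is one attempt and no reset: what is moved stays moved. The work goes in short steps, Python scripts to look and compute and a tool call to move; the robot and the scene stay as the last step left them, time stands still between calls to the robot, and variables do not carry over. Pictures are saved under pics/ and viewed, and the job is handed in when it is done.

Besides the shell and the picture viewer there is one more tool, called after "Emit:" in YAML: its name, and indented under it one key for each argument. play_rows: Moves the arm, as the interface text tells. Its arguments: {"type":"object","properties":{"moves":{"type":"array","items":{"type":"number"}}},"required":["moves"]}

```bash
mkdir -p pics; ls; python3 - <<'E'
from plant import bot
import cv2,json
o=bot.get_obs();print(o)
for n in("scene","side","wrist"):
    c=bot.capture(n);cv2.imwrite(f"pics/{n}0.png",c["color"][:,:,::-1])
    print(n,{k:(v.tolist() if hasattr(v,'tolist') else v) for k,v in c.items() if k!="color"})
E
```

```text
pics
{'time': 0.0, 'joint_positions': array([ 9.61993976e-01,  3.42756758e-01,  1.52502922e+00,  2.26627344e-05,
        1.27539677e+00, -1.46022716e-01]), 'dq': array([-6.79150985e-05, -1.09425155e-03,  2.85263177e-04,  3.58856614e-04,
        1.99315281e-04, -2.10151112e-03]), 'tau': array([-6.54403120e-04, -4.31235301e+01, -2.44223017e+01,  7.17294146e-02,
        5.59763610e-02, -1.77507209e-04]), 'tool_pos': array([234.1464751 , 469.47277017, 248.02301672]), 'tcp_rot': array([-3.14002264e+00, -2.52805378e-04,  2.67880621e+00]), 'contact_force': array([-0.50894831,  0.19406052, -0.03616107]), 'moment': array([ 0.05042938, -0.07139602, -0.00267387]), 'grip_width': 91.56138247837201}
scene {'fx': 477.27128797703153, 'fy': 477.27128797703153, 'cx': 253.25565111326645, 'cy': 198.99829228364277, 'world_to_cam': [[-0.2132919761877172, 0.9769751916302396, 0.005099787544084986, 200.43752865795204], [0.8110038918250809, 0.17996315919855355, -0.5566740058381108, -335.3716906386474], [-0.5447744674069364, -0.11459815125180949, -0.8307153804951227, 2141.6604536905024], [0.0, 0.0, 0.0, 1.0]]}
side {'fx': 353.3290099336143, 'fy': 353.3290099336143, 'cx': 257.60013626446, 'cy': 185.18326808759932, 'world_to_cam': [[0.9565394762120139, -0.29153709636464425, 0.0061928903848171785, -534.2354270519988], [-0.15117406009420092, -0.5139422357618781, -0.8443990655221721, 195.57591403182093], [0.24935643966555415, 0.8067648354653011, -0.5356788835244156, 1138.7051581753637], [0.0, 0.0, 0.0, 1.0]]}
wrist {'fx': 317.457799130407, 'fy': 317.457799130407, 'cx': 248.27864569323145, 'cy': 192.32088456041595, 'T_tool_cam': [[-0.0007057536422278695, -0.9582682797944654, -0.2858695609041837, 77.64524832905731], [0.9999997003516029, -0.0007672460013519539, 0.00010310323019934745, 0.23787711483858054], [-0.00031813283255641893, -0.285869402478348, 0.9582685341375724, -135.49400435522523], [0.0, 0.0, 0.0, 1.0]]}
```

View pics/scene0.png

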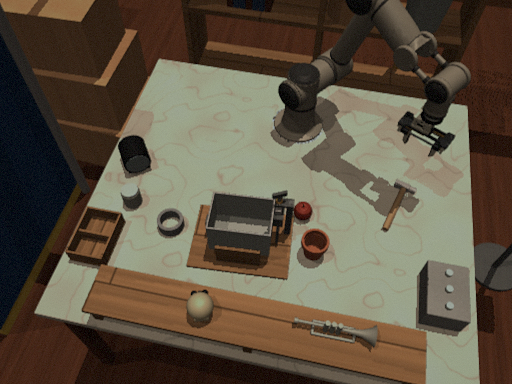

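View pics/side0.png

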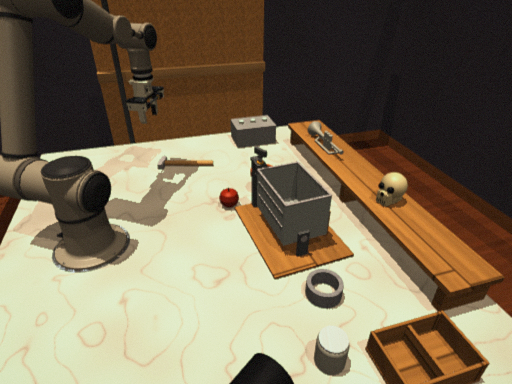

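View pics/wrist0.png

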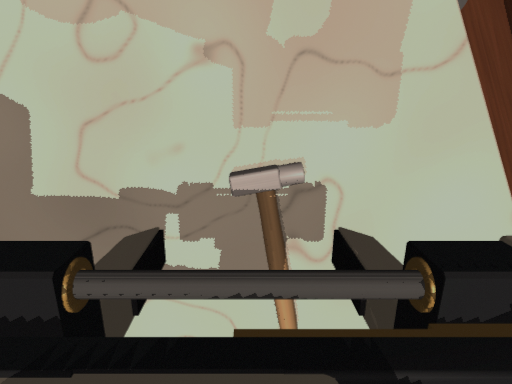

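The scene view shows the stand around (240,240), bolt head near (280,194), apple (303,210), pot (315,243). I'll enlarge these regions.

```bash
python3 - <<'E'
import cv2
a=cv2.imread("pics/scene0.png")[180:285,180:340];cv2.imwrite("pics/s0c.png",cv2.resize(a,None,fx=5,fy=5,interpolation=cv2.INTER_CUBIC))
a=cv2.imread("pics/side0.png")[140:280,210:360];cv2.imwrite("pics/d0c.png",cv2.resize(a,None,fx=4,fy=4,interpolation=cv2.INTER_CUBIC))
E
```

```text
(no output)
```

View pics/s0c.png

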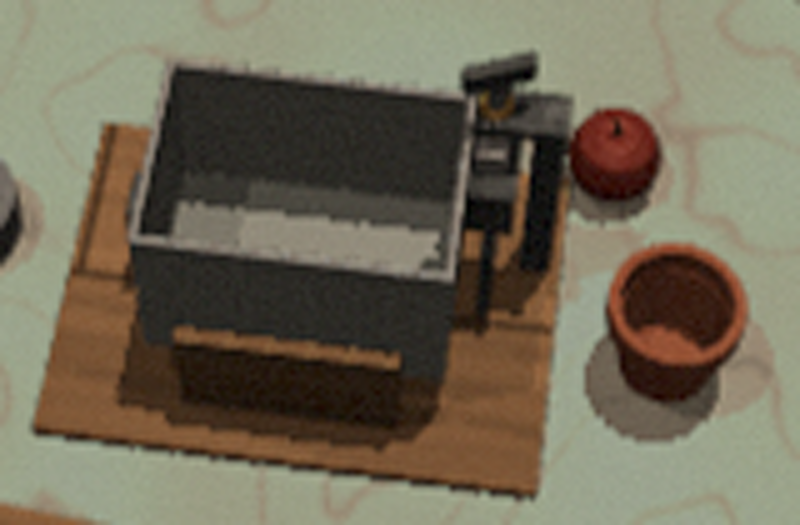

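View pics/d0c.png

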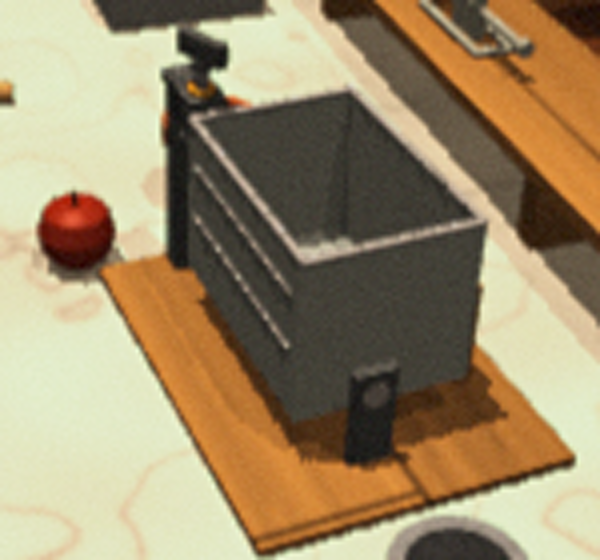

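```bash
cat > h.py <<'E'
import numpy as np, cv2
from scipy.optimize import least_squares
K={"scene":(477.27128797703153,253.25565111326645,198.99829228364277),"side":(353.3290099336143,257.60013626446,185.18326808759932)}
W={"scene":np.array([[-0.2132919761877172,0.9769751916302396,0.005099787544084986,200.43752865795204],[0.8110038918250809,0.17996315919855355,-0.5566740058381108,-335.3716906386474],[-0.5447744674069364,-0.11459815125180949,-0.8307153804951227,2141.6604536905024]]),
"side":np.array([[0.9565394762120139,-0.29153709636464425,0.0061928903848171785,-534.2354270519988],[-0.15117406009420092,-0.5139422357618781,-0.8443990655221721,195.57591403182093],[0.24935643966555415,0.8067648354653011,-0.5356788835244156,1138.7051581753637]])}
def proj(n,p):
    f,cx,cy=K[n];c=W[n]@np.append(p,1);return np.array([f*c[0]/c[2]+cx,f*c[1]/c[2]+cy])
def s2w(s,p):
    c,d=np.cos(s[2]),np.sin(s[2]);return np.array([s[0]+c*p[0]-d*p[1],s[1]+d*p[0]+c*p[1],p[2]])
def ray(n,uv):
    f,cx,cy=K[n];R=W[n][:,:3];o=-R.T@W[n][:,3];return o,R.T@np.array([(uv[0]-cx)/f,(uv[1]-cy)/f,1])
def atz(n,uv,z):
    o,d=ray(n,uv);return o+d*(z-o[2])/d[2]
S=lambda u,v:((u+.5)/5-.5+180,(v+.5)/5-.5+180)
D=lambda u,v:((u+.5)/4-.5+210,(v+.5)/4-.5+140)
E
python3 - <<'E'
from h import *
P=[("scene",S(170,65),(-75,-110,200)),("scene",S(474,97),(-75,110,200)),("scene",S(133,240),(75,-110,200)),("scene",S(457,277),(75,110,200)),
("scene",S(35,430),(135,-185,12)),("scene",S(537,497),(135,185,6)),("scene",S(104,125),(-135,-185,12)),("scene",S(573,97),(-75,177,212)),
("side",D(102,270),(-135,185,12)),("side",D(258,540),(-135,-185,12)),("side",D(575,460),(135,-185,12)),("side",D(193,117),(-75,110,200)),("side",D(352,92),(75,110,200)),("side",D(484,222),(75,-110,200)),("side",D(303,262),(-75,-110,200))]
f=lambda s:np.concatenate([proj(n,s2w(s,p))-uv for n,uv,p in P])
r=least_squares(f,[560,-100,0],x_scale=[1,1,.01],loss="soft_l1");s=r.x
print(s,np.degrees(s[2]));print(r.fun.reshape(-1,2).round(1).tolist())
g=s2w(s,(-58,125,253));print("grip",g,np.hypot(*g[:2]))
# head top at ~265: ends
for uv in [(465,72),(534,58),(478,90),(536,70)]: print(atz("scene",S(*uv),265))
for uv in [(180,30),(228,48)]: print(atz("side",D(*uv),265))
for n,uv in[("scene",S(615,170)),("side",D(77,235))]: print("apple",atz(n,uv,37))
print("pot",atz("scene",S(678,305),95))
np.save("s.npy",s)
E
```

```text
[ 6.35248825e+02 -1.10483960e+02  7.80159822e-02] 4.469986517451867
[[-0.0, -0.9], [0.9, -0.1], [-0.8, 0.3], [-0.7, 0.9], [-0.6, 0.1], [0.2, 0.4], [0.3, -0.4], [0.3, 0.2], [-1.2, -0.5], [0.0, 2.7], [0.4, -0.9], [-1.2, 0.1], [-0.2, -1.4], [0.8, -0.3], [-0.3, 0.3]]
grip [567.683136     9.61548933 253.        ] 567.7645643527037
[577.69316146 -13.69764498 265.        ]
[556.29224726  29.70654729 265.        ]
[590.17132333  -2.38600284 265.        ]
[565.70667754  32.75329491 265.        ]
[553.98572314  24.13051906 265.        ]
[581.56176032 -17.52705395 265.        ]
apple [487.02590975  95.12998449  37.        ]
apple [473.36824884  85.63521302  37.        ]
pot [626.85195688 157.46249025  95.        ]
```

Emit:
play_rows:
  moves: [0, 0, 0, -40, 0, 0, 0, 0, -80, 0, 0, -504, -263, -80, 36, 0, -504, -263, -80, 36, 0, -504, -263, -80, 36, 0, -504, -263, -80, 36, 0, -504, -263, -80, 36, 0, -504, -263, -80, 36]

```text
time: 0.82
tool_pos: [381.6, 265.6, 328.7]
tcp_rot: [3.142, -0.0, 2.044]
contact_force: [0.6, 0.1, -0.4]
grip_width: 91.7
```

Emit:
play_rows:
  moves: [0, -290, 45, 0, 0, 0, -290, 45, 0, 0, 0, -290, 45, 0, 0, 0, -290, 45, 0, 0, 0, -290, 45, 0, 0, 0, -290, 45, 0, 0, 0, -290, 45, 0, 0, 0, -290, 45, 0, 0]

```text
time: 1.48
tool_pos: [557.7, 25.0, 327.2]
tcp_rot: [-3.14, 0.002, 2.045]
contact_force: [-1.0, 0.1, -0.7]
grip_width: 92.0
```

```bash
python3 - <<'E'
from plant import bot
import cv2
print(bot.get_obs()["tool_pos"],bot.get_obs()["tcp_rot"])
c=bot.capture("wrist");cv2.imwrite("pics/w1.png",cv2.resize(c["color"][:,:,::-1],None,fx=1.5,fy=1.5))
E
```

```text
[557.70252413  25.02437178 327.19361482] [-3.14023087e+00  1.83439515e-03  2.04479360e+00]
```

View pics/w1.png

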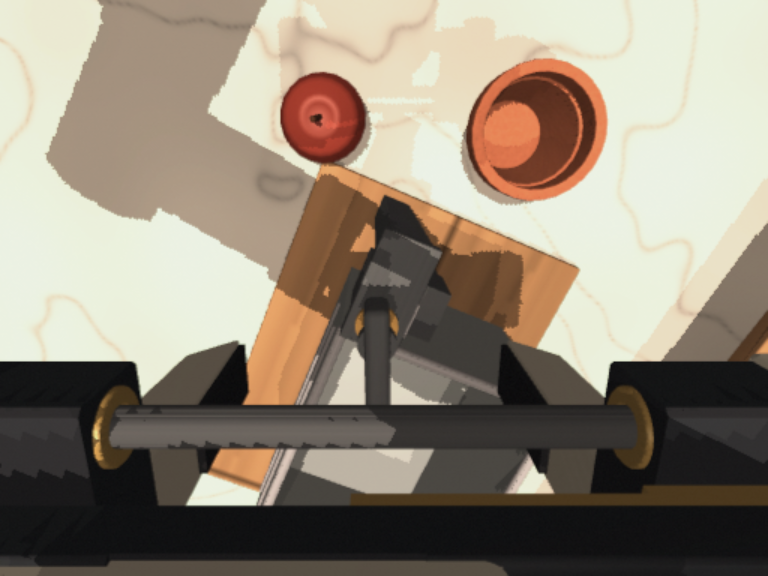

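```bash
cat >> h.py <<'E'
T=np.array([[-0.0007057536422278695,-0.9582682797944654,-0.2858695609041837,77.64524832905731],[0.9999997003516029,-0.0007672460013519539,0.00010310323019934745,0.23787711483858054],[-0.00031813283255641893,-0.285869402478348,0.9582685341375724,-135.49400435522523]])
def wat(uv,pos,rot,z):
    from scipy.spatial.transform import Rotation as R
    d=T[:,:3]@np.array([(uv[0]-248.27864569)/317.4578,(uv[1]-192.32088)/317.4578,1]);o=T[:,3]
    M=R.from_euler("xyz",rot).as_matrix();o=M@o+pos;d=M@d
    return o+d*(z-o[2])/d[2]
E
python3 - <<'E'
from h import *
pos=[557.7,25.02,327.19];rot=[-3.1402,.0018,2.0448]
s=np.load("s.npy")
e=wat((376/1.5,297/1.5),pos,rot,265);print("end",e)
for a in(2.03,2.045,2.06): print(e-26*np.array([np.cos(a),np.sin(a),0]))
print("apple",wat((316/1.5,118/1.5),pos,rot,70),"pot",wat((538/1.5,130/1.5),pos,rot,95))
for uv,p in [((580,268),(135,185,12)),((321,165),(-135,185,12))]: print(wat((uv[0]/1.5,uv[1]/1.5),pos,rot,12),s2w(s,p))
g=s2w(s,(-58,125,253));d=g-pos
c,q=np.cos(2.0448),np.sin(2.0448);print(d[0]*c+d[1]*q,d[0]*q-d[1]*c)
E
```

```text
end [552.53073692  38.8858221  265.        ]
[564.05483173  15.57927283 265.        ]
[564.40312042  15.75474971 265.        ]
[564.74873788  15.93543098 265.        ]
apple [473.79274869  92.55135127  70.        ] pot [625.16555392 159.28848698  95.        ]
[754.34302151  84.72913181  12.        ] [755.41987528  84.4748022   12.        ]
[487.95335012  57.56882884  12.        ] [486.24113523  63.43184846  12.        ]
-18.262955950857002 1.8510519815228141
```

```bash
python3 - <<'E'
import cv2
a=cv2.imread("pics/w1.png")[230:420,300:460];cv2.imwrite("pics/w1c.png",cv2.resize(cv2.convertScaleAbs(a,alpha=1.5,beta=20),None,fx=3.1,fy=3.1,interpolation=cv2.INTER_CUBIC))
from h import *
s=np.load("s.npy")
from scipy.spatial.transform import Rotation as R
M=R.from_euler("xyz",[-3.1402,.0018,2.0448]).as_matrix();pos=np.array([557.7,25.02,327.19])
g=s2w(s,(-58,125,253))
def pw(p):
    t=M.T@(p-pos);c=T[:,:3].T@(t-T[:,3]);return (317.4578*c[:2]/c[2]+[248.28,192.32])*1.5
u=np.array([np.cos(2.0448),np.sin(2.0448),0])
for z in(12,-12):print(pw(g+26*u+[0,0,z]),(pw(g+26*u+[0,0,z])-[300,230])*3.1)
E
```

```text
[376.25489157 312.07701901] [236.39016388 254.43875892]
[375.92831094 295.59734495] [235.37776392 203.35176934]
```

View pics/w1c.png

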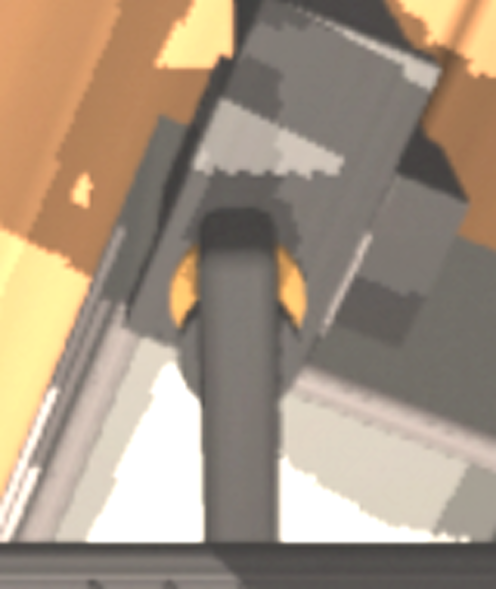

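Emit:
play_rows:
  moves: [0, -18, 2, 0, 0, 0, -18, 2, 35, 0, 0, -18, 2, 70, 0, 0, -18, 2, 70, 0, 120, -18, 2, 70, 0, 255, -18, 2, 70, 0, 255, -18, 2, 70, 0, 255, -18, 2, 70, 0]

```text
time: 2.2
tool_pos: [565.7, 16.1, 261.0]
tcp_rot: [3.138, 0.002, 2.051]
contact_force: [-0.4, -0.5, -0.5]
grip_width: 70.0
```

Emit:
play_rows:
  moves: [255, 0, 0, 0, 0, 255, 0, 0, 0, 0, 255, 0, 0, 0, 0, 255, 0, 0, 0, 0]

```text
time: 2.53
tool_pos: [565.0, 15.8, 259.0]
tcp_rot: [3.141, 0.0, 2.05]
contact_force: [0.4, 0.4, -0.1]
grip_width: 42.9
```

```bash
python3 - <<'E'
from plant import bot
import cv2
o=bot.get_obs();print(o)
c=bot.capture("side");cv2.imwrite("pics/d2.png",cv2.resize(c["color"][100:260,200:360,::-1],None,fx=3.5,fy=3.5))
E
```

```text
{'time': 2.5333, 'joint_positions': array([-1.07710032e-01,  4.08493653e-01,  1.39392937e+00,  9.84282765e-05,
        1.33875526e+00, -5.87360861e-01]), 'dq': array([ 0.0008493 ,  0.00280165,  0.0019627 ,  0.00034056, -0.00059432,
       -0.00021453]), 'tau': array([ 3.40624969e-02, -4.73173428e+01, -2.51340008e+01,  4.83372062e-02,
        7.74600450e-02,  5.51939811e-04]), 'tool_pos': array([564.95809518,  15.78578082, 258.96943681]), 'tcp_rot': array([3.14119464e+00, 1.49885651e-04, 2.05042451e+00]), 'contact_force': array([ 0.3724568 ,  0.44750758, -0.05448281]), 'moment': array([-0.02620919,  0.0018639 ,  0.03773268]), 'grip_width': 42.938440887090955}
```

View pics/d2.png

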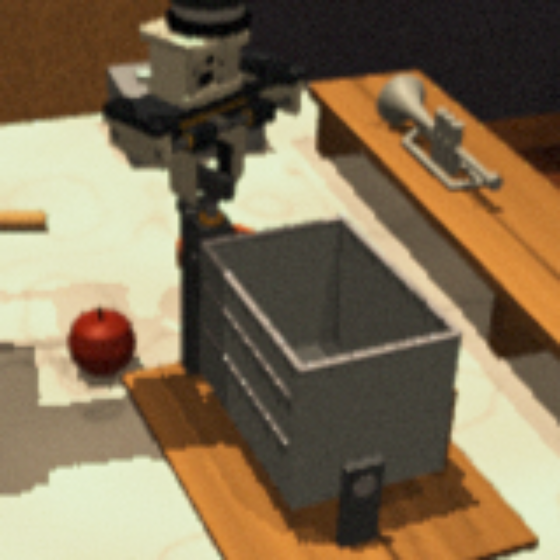

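Emit:
play_rows:
  moves: [200, -6.7, -0.5, 2, 0, 200, -6.7, -0.5, 2, 0, 255, -6.7, -0.5, 2, 0, 255, -6.7, -0.5, 2, 0, 255, -6.7, -0.5, 2, 0, 255, -6.7, -0.5, 2, 0, 255, -6.7, -0.5, 2, 0, 255, -6.7, -0.5, 2, 0]

```text
time: 3.25
tool_pos: [567.7, 9.5, 256.6]
tcp_rot: [3.141, 0.0, 2.051]
contact_force: [2.5, -0.9, -1.8]
grip_width: 11.8
```

```bash
cat > st.py <<'E'
from plant import bot
import numpy as np
np.set_printoptions(precision=3,suppress=True)
o=bot.get_obs();print(o["time"],o["joint_positions"],o["tool_pos"],np.degrees(o["tcp_rot"]),"F",o["contact_force"],"M",o["moment"],o["grip_width"])
E
python3 st.py
```

```text
3.25 [-0.118  0.415  1.39  -0.     1.336 -0.598] [567.707   9.539 256.633] [179.988   0.019 117.487] F [ 2.527 -0.9   -1.812] M [-0.232 -0.32   0.129] 11.772493019739258
```

Emit:
play_rows:
  moves: [255, 0, 0, -0.2, 5, 255, 0, 0, -0.4, 10, 255, 0, 0, -0.6, 15, 255, 0, 0, -0.8, 20, 255, 0, 0, -1, 25, 255, 0, 0, -1.2, 30, 255, 0, 0, -1.2, 30, 255, 0, 0, -1.2, 30]

```text
time: 3.92
tool_pos: [567.7, 9.5, 257.8]
tcp_rot: [3.141, 0.0, 1.529]
contact_force: [2.8, -1.0, -2.7]
grip_width: 11.9
```

```bash
python3 st.py; python3 - <<'E'
from plant import bot
import cv2
c=bot.capture("wrist");cv2.imwrite("pics/w3.png",c["color"][:,:,::-1])
E
```

```text
3.9167 [-0.118  0.414  1.388  0.     1.339 -0.076] [567.71    9.532 257.805] [179.981   0.     87.611] F [ 2.846 -1.015 -2.749] M [-0.252 -0.36  -0.113] 11.869006668620116
```

View pics/w3.png

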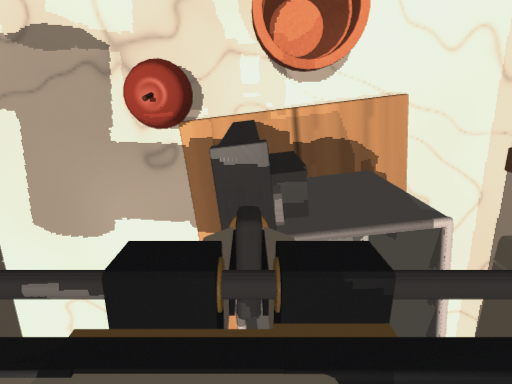

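Emit:
play_rows:
  moves: [255, 0, 0, -0.3, 7, 255, 0, 0, -0.55, 14, 255, 0, 0, -0.8, 21, 255, 0, 0, -1.1, 28, 255, 0, 0, -1.35, 35, 255, 0, 0, -1.65, 42, 255, 0, 0, -1.9, 49, 255, 0, 0, -2.2, 56]

```text
time: 4.63
tool_pos: [567.7, 9.5, 260.0]
tcp_rot: [3.141, -0.0, 0.546]
contact_force: [3.4, -2.0, -3.2]
grip_width: 11.9
```

Emit:
play_rows:
  moves: [255, 0, 0, -0.3, 7, 255, 0, 0, -0.55, 14, 255, 0, 0, -0.8, 21, 255, 0, 0, -1.1, 28, 255, 0, 0, -1.35, 35, 255, 0, 0, -1.65, 42, 255, 0, 0, -1.9, 49, 255, 0, 0, -2.2, 56]

```text
time: 5.3
tool_pos: [567.7, 9.5, 262.2]
tcp_rot: [3.141, -0.0, -0.431]
contact_force: [3.7, -2.7, -4.3]
grip_width: 11.8
```

Emit:
play_rows:
  moves: [255, 0, 0, -0.3, 7, 255, 0, 0, -0.55, 14, 255, 0, 0, -0.8, 21, 255, 0, 0, -1.1, 28, 255, 0, 0, -1.35, 35, 255, 0, 0, -1.65, 42, 255, 0, 0, -1.9, 49, 255, 0, 0, -2.2, 56]

```text
time: 5.97
tool_pos: [567.7, 9.5, 264.3]
tcp_rot: [-3.141, -0.0, -1.409]
contact_force: [3.2, -1.1, -4.4]
grip_width: 12.1
```

Emit:
play_rows:
  moves: [255, 0, 0, -0.2, 6, 255, 0, 0, -0.2, 6, 255, 0, 0, -0.2, 6]

```text
time: 6.22
tool_pos: [567.7, 9.5, 264.6]
tcp_rot: [-3.141, -0.0, -1.506]
contact_force: [3.9, -1.7, -4.0]
grip_width: 11.9
```

```bash
python3 st.py; python3 - <<'E'
from plant import bot
import cv2
c=bot.capture("wrist");cv2.imwrite("pics/w4.png",c["color"][:,:,::-1])
E
```

```text
6.2167 [-0.118  0.41   1.376 -0.     1.355  2.958] [567.679   9.476 264.59 ] [-179.987   -0.009  -86.272] F [ 3.877 -1.726 -3.962] M [-0.231 -0.387 -0.11 ] 11.854620689765621
```

View pics/w4.png

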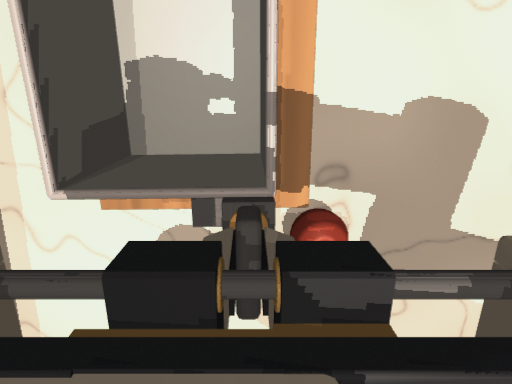

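Emit:
play_rows:
  moves: [0, 0, 0, 0, 0, 0, 0, 0, 0, 0, 0, 0, 0, 0, 0, 0, 0, 0, 0, 0, 0, 0, 0, 0, 0, 0, 0, 0, 0, 0, 0, 0, 0, 0, 0, 0, 0, 0, 0, 0]

```text
time: 6.93
tool_pos: [567.5, 9.7, 264.8]
tcp_rot: [-3.142, 0.0, -1.51]
contact_force: [-0.1, 0.2, -0.3]
grip_width: 60.5
```

```bash
python3 st.py; python3 - <<'E'
from plant import bot
import cv2
c=bot.capture("wrist");cv2.imwrite("pics/w5.png",c["color"][:,:,::-1])
E
```

```text
6.9333 [-0.118  0.409  1.376  0.     1.356  2.963] [567.523   9.669 264.759] [-179.999    0.006  -86.506] F [-0.127  0.203 -0.289] M [0.132 0.171 0.003] 60.468686084441764
```

View pics/w5.png

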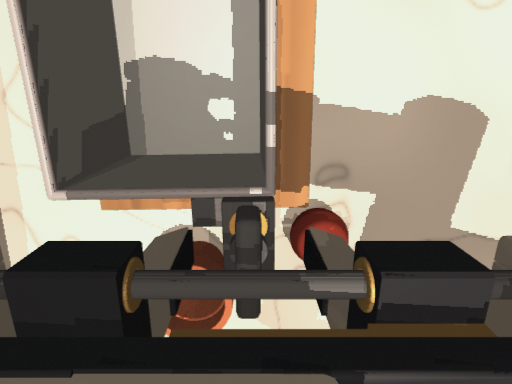

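Emit:
play_rows:
  moves: [0, 0, 0, 0, -2, 0, 0, 0, 0, -6, 0, 0, 0, 0, -13, 0, 0, 0, 0, -20, 0, 0, 0, 0, -27, 0, 0, 0, 0, -34, 0, 0, 0, 0, -41, 0, 0, 0, 0, -48]

```text
time: 7.65
tool_pos: [567.6, 9.6, 264.7]
tcp_rot: [-3.142, 0.0, -0.666]
contact_force: [-0.1, 0.5, -0.4]
grip_width: 91.7
```

Emit:
play_rows:
  moves: [0, 0, 0, 0, -7, 0, 0, 0, 0, -14, 0, 0, 0, 0, -21, 0, 0, 0, 0, -28, 0, 0, 0, 0, -35, 0, 0, 0, 0, -42, 0, 0, 0, 0, -49, 0, 0, 0, 0, -56]

```text
time: 8.32
tool_pos: [567.6, 9.6, 264.7]
tcp_rot: [-3.142, -0.0, 0.311]
contact_force: [-0.5, 0.0, 0.7]
grip_width: 91.6
```

Emit:
play_rows:
  moves: [0, 0, 0, 0, -7, 0, 0, 0, 0, -14, 0, 0, 0, 0, -21, 0, 0, 0, 0, -28, 0, 0, 0, 0, -35, 0, 0, 0, 0, -42, 0, 0, 0, 0, -49, 0, 0, 0, 0, -56]

```text
time: 8.98
tool_pos: [567.5, 9.6, 264.7]
tcp_rot: [-3.142, -0.0, 1.289]
contact_force: [0.1, -0.0, 0.4]
grip_width: 91.9
```

Emit:
play_rows:
  moves: [60, 0, 0, 0, -7, 90, 0, 0, 0, -14, 120, 0, 0, 0, -20, 150, 0, 0, 0, -20, 150, 0, 0, 0, -20, 150, 0, 0, 0, -20, 150, 0, 0, 0, -20, 150, 0, 0, 0, -20]

```text
time: 9.65
tool_pos: [567.5, 9.6, 264.7]
tcp_rot: [3.142, -0.0, 1.63]
contact_force: [-0.4, 0.5, -0.6]
grip_width: 43.2
```

```bash
python3 st.py; python3 - <<'E'
from plant import bot
import cv2
c=bot.capture("wrist");cv2.imwrite("pics/w6.png",c["color"][:,:,::-1])
E
```

```text
9.65 [-0.118  0.409  1.376  0.     1.356 -0.178] [567.547   9.642 264.722] [179.997  -0.006  93.406] F [-0.412  0.494 -0.637] M [-0.14   0.065 -0.009] 43.208705100638966
```

View pics/w6.png

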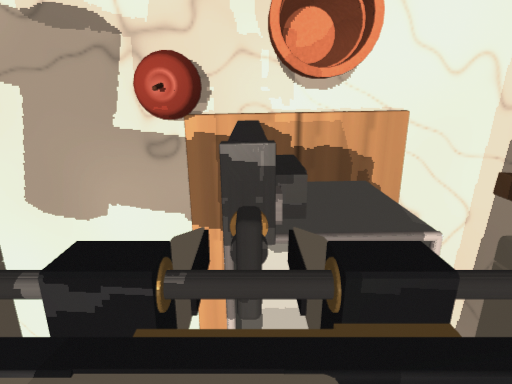

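Bar is centred and aligned at (249, 210–320). Grip and continue turning.

Emit:
play_rows:
  moves: [255, 0, 0, 0, 0, 255, 0, 0, 0, 0, 255, 0, 0, 0, 0, 255, 0, 0, 0, 0, 255, 0, 0, 0, 0, 255, 0, 0, 0, 0, 255, 0, 0, 0, 0, 255, 0, 0, 0, 0]

```text
time: 10.37
tool_pos: [567.7, 9.6, 264.8]
tcp_rot: [3.141, 0.0, 1.632]
contact_force: [1.7, 0.8, -0.7]
grip_width: 12.1
```

Emit:
play_rows:
  moves: [255, 0, 0, -0.3, 7, 255, 0, 0, -0.55, 14, 255, 0, 0, -0.8, 21, 255, 0, 0, -1.1, 28, 255, 0, 0, -1.35, 35, 255, 0, 0, -1.65, 42, 255, 0, 0, -1.9, 49, 255, 0, 0, -1.9, 49]

```text
time: 11.03
tool_pos: [567.8, 9.6, 266.7]
tcp_rot: [3.141, -0.0, 0.772]
contact_force: [2.4, 0.1, -0.3]
grip_width: 11.2
```

```bash
python3 st.py
```

```text
11.0333 [-0.118  0.408  1.373  0.     1.36   0.681] [567.817   9.576 266.674] [179.97   -0.029  44.229] F [ 2.367  0.075 -0.259] M [-0.092 -0.171 -0.092] 11.234416801581908
```

Emit:
play_rows:
  moves: [255, 0, 0, -0.3, 7, 255, 0, 0, -0.55, 14, 255, 0, 0, -0.8, 21, 255, 0, 0, -1.1, 28, 255, 0, 0, -1.35, 35, 255, 0, 0, -1.65, 42, 255, 0, 0, -1.9, 49, 255, 0, 0, -2.2, 56]

```text
time: 11.7
tool_pos: [567.8, 9.5, 268.8]
tcp_rot: [3.141, -0.001, -0.203]
contact_force: [2.2, -0.9, -1.4]
grip_width: 11.8
```

```bash
python3 st.py
```

```text
11.7 [-0.118  0.407  1.369 -0.     1.365  1.655] [567.849   9.455 268.838] [179.993  -0.046 -11.608] F [ 2.246 -0.885 -1.427] M [-0.155 -0.22   0.163] 11.845010370169904
```

Emit:
play_rows:
  moves: [255, 0, 0, -0.2, 6, 255, 0, 0, -0.4, 12, 255, 0, 0, -0.4, 12]

```text
time: 11.95
tool_pos: [567.8, 9.4, 269.3]
tcp_rot: [-3.142, -0.001, -0.411]
contact_force: [3.0, 0.1, -0.1]
grip_width: 11.7
```

```bash
python3 st.py
```

```text
11.95 [-0.118  0.407  1.368 -0.     1.366  1.863] [567.834   9.43  269.316] [-179.995   -0.049  -23.526] F [ 3.041  0.055 -0.105] M [-0.082 -0.14  -0.137] 11.737400349829878
```

Emit:
play_rows:
  moves: [255, 0, 0, -0.2, 6, 255, 0, 0, -0.5, 12, 255, 0, 0, -0.7, 18, 255, 0, 0, -0.7, 18]

```text
time: 12.28
tool_pos: [567.8, 9.4, 270.0]
tcp_rot: [-3.141, -0.001, -0.723]
contact_force: [2.6, -1.0, -0.1]
grip_width: 11.9
```

```bash
python3 st.py
```

```text
12.2833 [-0.118  0.406  1.367 -0.     1.368  2.175] [567.793   9.376 269.985] [-179.989   -0.042  -41.413] F [ 2.638 -1.003 -0.14 ] M [-0.163 -0.244 -0.135] 11.854623686533483
```

Emit:
play_rows:
  moves: [255, 0, 0, -0.2, 6, 255, 0, 0, -0.4, 10, 255, 0, 0, -0.4, 10]

```text
time: 12.53
tool_pos: [567.8, 9.4, 270.4]
tcp_rot: [-3.141, -0.001, -0.895]
contact_force: [3.2, -2.0, -0.6]
grip_width: 11.9
```

```bash
python3 st.py; python3 - <<'E'
from plant import bot
import cv2
c=bot.capture("wrist");cv2.imwrite("pics/w7.png",c["color"][:,:,::-1])
E
```

```text
12.5333 [-0.118  0.406  1.366 -0.     1.369  2.347] [567.778   9.366 270.371] [-179.984   -0.04   -51.269] F [ 3.192 -1.979 -0.637] M [-0.183 -0.283 -0.034] 11.860441265125901
```

View pics/w7.png

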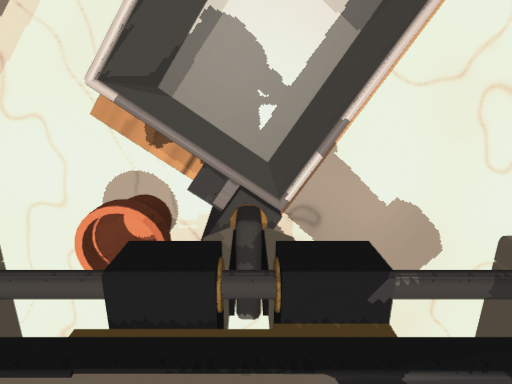

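Emit:
play_rows:
  moves: [255, 0, 0, -0.2, 5, 255, 0, 0, -0.4, 10, 255, 0, 0, -0.4, 10]

```text
time: 12.83
tool_pos: [567.8, 9.4, 270.8]
tcp_rot: [-3.141, -0.001, -1.071]
contact_force: [3.1, -2.5, 0.0]
grip_width: 12.0
```

```bash
python3 st.py
```

```text
12.8333 [-0.118  0.406  1.366 -0.     1.37   2.523] [567.751   9.377 270.792] [-179.98    -0.034  -61.357] F [ 3.092 -2.541  0.034] M [-0.248 -0.31   0.006] 11.992607160269994
```

Emit:
play_rows:
  moves: [255, 0, 0, -0.2, 5, 255, 0, 0, -0.4, 10, 255, 0, 0, -0.4, 10]

```text
time: 13.08
tool_pos: [567.7, 9.4, 271.2]
tcp_rot: [-3.141, -0.001, -1.245]
contact_force: [4.2, -2.9, -1.4]
grip_width: 11.6
```

```bash
python3 st.py; python3 - <<'E'
from plant import bot
import cv2
c=bot.capture("wrist");cv2.imwrite("pics/w8.png",c["color"][:,:,::-1])
E
```

```text
13.0833 [-0.118  0.405  1.365 -0.     1.371  2.697] [567.725   9.373 271.157] [-179.98    -0.031  -71.311] F [ 4.204 -2.922 -1.388] M [-0.378 -0.354  0.069] 11.551804214391998
```

View pics/w8.png

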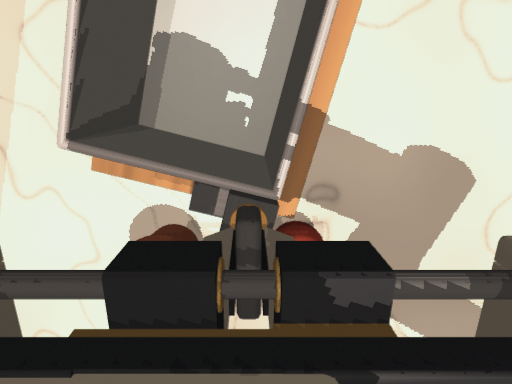

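Emit:
play_rows:
  moves: [255, 0, 0, -0.2, 4, 255, 0, 0, -0.3, 8, 255, 0, 0, -0.3, 8]

```text
time: 13.38
tool_pos: [567.6, 9.8, 271.3]
tcp_rot: [3.142, 0.0, -1.383]
contact_force: [3.0, -2.0, -3.1]
grip_width: 13.4
```

```bash
python3 st.py
```

```text
13.3833 [-0.118  0.405  1.365  0.     1.372  2.836] [567.581   9.767 271.263] [179.999   0.005 -79.234] F [ 2.996 -2.041 -3.068] M [-0.15  -0.392  0.798] 13.379004054032242
```

Emit:
play_rows:
  moves: [255, 0, 0, 0, 0, 255, 0, 0, 0, 0]

```text
time: 13.55
tool_pos: [567.6, 9.7, 271.3]
tcp_rot: [3.142, 0.0, -1.382]
contact_force: [4.1, -0.4, -1.7]
grip_width: 12.9
```

```bash
python3 st.py;python3 - <<'E'
from plant import bot
import cv2
c=bot.capture("wrist");cv2.imwrite("pics/w9.png",c["color"][:,:,::-1])
E
```

```text
13.55 [-0.118  0.405  1.365  0.     1.372  2.835] [567.58    9.734 271.268] [179.998   0.004 -79.211] F [ 4.086 -0.431 -1.693] M [-0.103 -0.394  0.808] 12.902155241621127
```

View pics/w9.png

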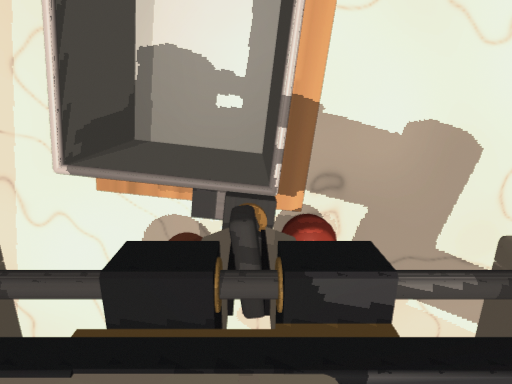

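Emit:
play_rows:
  moves: [0, 0, 0, 0, 0, 0, 0, 0, 0, 0, 0, 0, 0, 0, 0, 0, 0, 0, 0, 0, 0, 0, 0, 0, 0, 0, 0, 0, -30, 0, 0, 0, 0, -60, 0, 0, 0, 0, -80, 0]

```text
time: 14.27
tool_pos: [567.7, 9.6, 354.1]
tcp_rot: [-3.139, -0.001, -1.388]
contact_force: [0.2, 0.4, 0.7]
grip_width: 61.7
```

```bash
python3 st.py;python3 - <<'E'
from plant import bot
import cv2
c=bot.capture("wrist");cv2.imwrite("pics/w10.png",c["color"][:,:,::-1])
c=bot.capture("side");cv2.imwrite("pics/d10.png",cv2.resize(c["color"][100:260,200:360,::-1],None,fx=3.5,fy=3.5))
E
```

```text
14.2667 [-0.118  0.368  1.199  0.     1.572  2.84 ] [567.696   9.575 354.088] [-179.873   -0.034  -79.517] F [0.24  0.441 0.661] M [0.05  0.168 0.002] 61.65754994835193
```

View pics/d10.png

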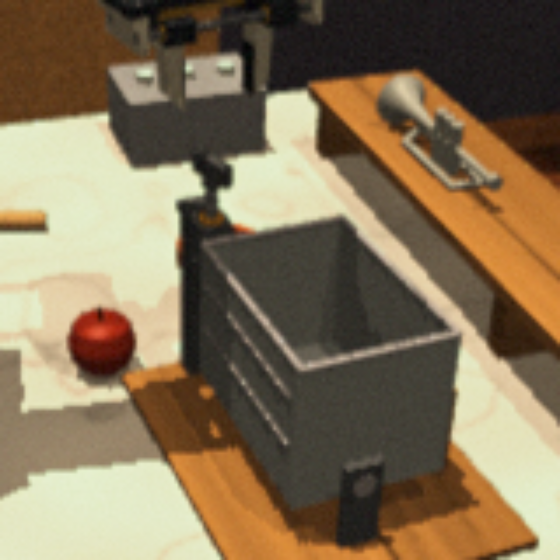

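View pics/w10.png

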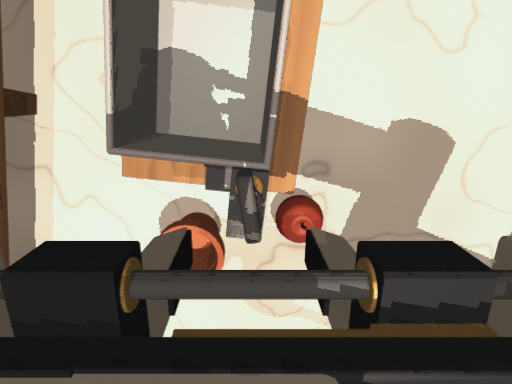

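Emit:
play_rows:
  moves: [255, 35, -2, 0, -7, 255, 70, -4, 0, -14, 255, 105, -6, 0, -21, 255, 137, -8.6, 0, -28, 255, 137, -8.6, 0, -35, 255, 137, -8.6, 0, -42, 255, 137, -8.6, 0, -49, 255, 137, -8.6, 0, -56]

```text
time: 15.03
tool_pos: [600.6, -123.9, 350.1]
tcp_rot: [-3.142, 0.002, -0.405]
contact_force: [-0.9, -0.4, 0.3]
grip_width: 25.8
```

Emit:
play_rows:
  moves: [255, 0, 0, 0, -7, 255, 0, 0, 0, -14, 255, 0, 0, 0, -21, 255, 0, 0, 0, -28, 255, 0, 0, 0, -35, 255, 0, 0, 0, -42, 255, 0, 0, 0, -49, 255, 0, 0, 0, -56]

```text
time: 15.7
tool_pos: [600.6, -123.4, 350.2]
tcp_rot: [-3.14, 0.001, 0.573]
contact_force: [-0.0, -1.3, -0.2]
grip_width: 0.3
```

Emit:
play_rows:
  moves: [255, 0, 0, 0, -7, 255, 0, 0, 0, -14, 255, 0, 0, 0, -21, 255, 0, 0, 0, -28, 255, 0, 0, 0, -35, 255, 0, 0, 0, -42, 255, 0, 0, 0, -49, 255, 0, 0, 0, -56]

```text
time: 16.37
tool_pos: [600.6, -123.4, 350.2]
tcp_rot: [-3.14, -0.001, 1.55]
contact_force: [0.3, -0.3, -0.2]
grip_width: 0.4
```

Emit:
play_rows:
  moves: [255, 0, 0, 0, -7, 255, 0, 0, 0, -14, 255, 0, 0, 0, -21, 255, 0, 0, 0, -28, 255, 0, 0, 0, -35, 255, 0, 0, 0, -42, 255, 0, 0, 0, -49, 255, 0, 0, 0, -56]

```text
time: 17.03
tool_pos: [600.6, -123.5, 350.2]
tcp_rot: [-3.141, -0.002, 2.528]
contact_force: [0.7, 0.3, 0.5]
grip_width: 0.4
```

Emit:
play_rows:
  moves: [255, 0, 0, 0, -7, 255, 0, 0, 0, -14, 255, 0, 0, 0, -21, 255, 0, 0, 0, -28, 255, 0, 0, 0, -35, 255, 0, 0, 0, -40, 255, 0, 0, 0, -40, 255, 0, 0, 0, -40]

```text
time: 17.7
tool_pos: [600.7, -123.5, 350.6]
tcp_rot: [3.141, -0.001, -3.066]
contact_force: [-0.3, 0.2, 0.1]
grip_width: 0.6
```

```bash
python3 st.py;python3 - <<'E'
from plant import bot
import cv2
c=bot.capture("wrist");cv2.imwrite("pics/w11.png",c["color"][:,:,::-1])
E
```

```text
17.7 [-0.328  0.466  1.057  0.     1.62  -1.974] [ 600.699 -123.451  350.595] [ 179.96    -0.074 -175.675] F [-0.344  0.213  0.052] M [ 0.005  0.038 -0.037] 0.6070017923510885
```

View pics/w11.png

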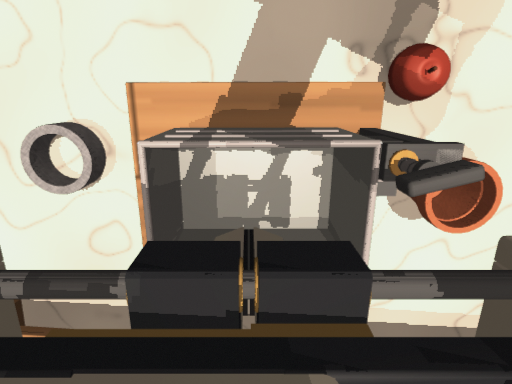

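Emit:
play_rows:
  moves: [255, 0, -4, 35, 0, 255, 0, -4, 70, 0, 255, 0, -4, 105, 0, 255, 0, -4, 130, 0, 255, 0, -4, 146, 0, 255, 0, -4, 146, 0, 255, 0, -4, 146, 0, 255, 0, -4, 146, 0]

```text
time: 18.42
tool_pos: [602.0, -127.8, 206.9]
tcp_rot: [-3.141, 0.002, -3.064]
contact_force: [0.7, -0.2, 0.7]
grip_width: 0.5
```

```bash
python3 st.py;python3 - <<'E'
from plant import bot
import cv2
c=bot.capture("side");cv2.imwrite("pics/d12.png",cv2.resize(c["color"][100:260,200:360,::-1],None,fx=3.5,fy=3.5))
E
```

```text
18.4167 [-0.334  0.539  1.325  0.     1.275 -1.982] [ 601.957 -127.752  206.879] [-179.951    0.125 -175.571] F [ 0.677 -0.161  0.733] M [ 0.013 -0.066 -0.028] 0.49099061865696936
```

View pics/d12.png

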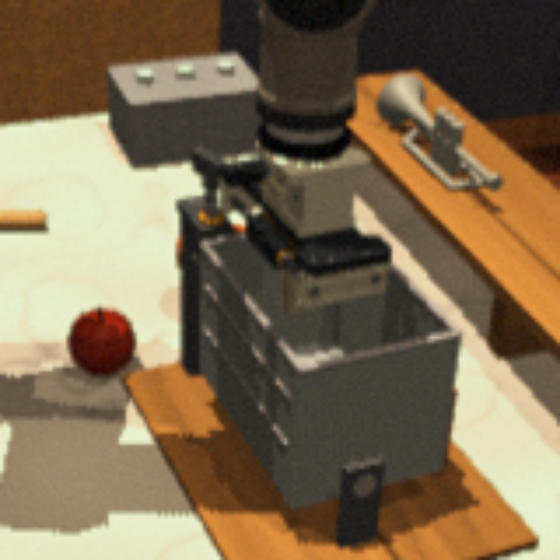

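Emit:
play_rows:
  moves: [255, 10, 0, 0, 0, 255, 20, 0, 0, 0, 255, 26, 0, 0, 0, 255, 31, 0, 3, 0, 255, 36, 0, 6, 0, 255, 41, 0, 9, 0, 255, 46, 0, 12, 0, 255, 46, 0, 12, 0]

```text
time: 19.13
tool_pos: [554.4, -131.3, 192.6]
tcp_rot: [3.141, -0.002, -3.064]
contact_force: [1.6, -1.5, -0.6]
grip_width: 0.3
```

```bash
python3 st.py;python3 - <<'E'
from plant import bot
import cv2
c=bot.capture("side");cv2.imwrite("pics/d13.png",cv2.resize(c["color"][100:260,200:360,::-1],None,fx=3.5,fy=3.5))
E
```

```text
19.1333 [-0.367  0.472  1.482 -0.     1.189 -2.015] [ 554.355 -131.277  192.635] [ 179.985   -0.086 -175.53 ] F [ 1.636 -1.497 -0.631] M [-0.071 -0.333 -0.006] 0.31824508214907055
```

View pics/d13.png

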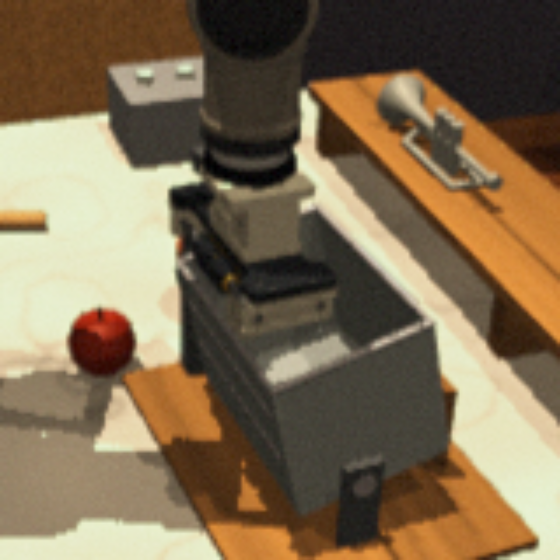

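Emit:
play_rows:
  moves: [255, 5, 0, 4, 0, 255, 9, 0, 8, 0, 255, 13, 0, 12, 0, 255, 17, 0, 16, 0, 255, 21, 0, 21, 0, 255, 24, 0, 25, 0, 255, 27, 0, 29, 0, 255, 30, 0, 33, 0]

```text
time: 19.85
tool_pos: [525.4, -133.4, 159.9]
tcp_rot: [3.141, 0.0, -3.063]
contact_force: [4.5, 0.1, -0.1]
grip_width: 0.5
```

```bash
python3 st.py;python3 - <<'E'
from plant import bot
import cv2
c=bot.capture("side");cv2.imwrite("pics/d14.png",cv2.resize(c["color"][100:260,200:360,::-1],None,fx=3.5,fy=3.5))
E
```

```text
19.85 [-0.39   0.459  1.605  0.     1.077 -2.039] [ 525.352 -133.413  159.889] [ 179.988    0.021 -175.522] F [ 4.523  0.124 -0.137] M [ 0.05  -0.613  0.008] 0.46053838516545187
```

View pics/d14.png

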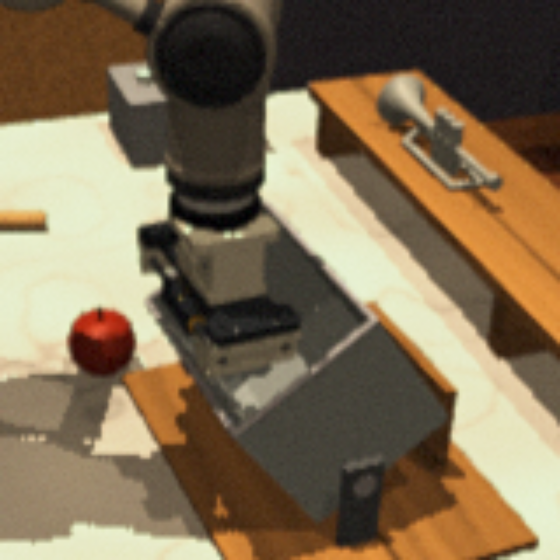

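Emit:
play_rows:
  moves: [255, 2, 0, 3, 0, 255, 4, 0, 5, 0, 255, 6, 0, 7, 0, 255, 6, 0, 7, 0]

```text
time: 20.23
tool_pos: [518.7, -133.8, 152.9]
tcp_rot: [3.141, -0.001, -3.063]
contact_force: [0.4, -0.6, -0.3]
grip_width: 0.7
```

```bash
python3 st.py
```

```text
20.2333 [-0.395  0.458  1.63  -0.     1.055 -2.044] [ 518.728 -133.79   152.936] [ 179.967   -0.082 -175.514] F [ 0.433 -0.62  -0.308] M [ 0.047 -0.043  0.015] 0.6565600265436373
```

Emit:
play_rows:
  moves: [255, 2, 0, 1, 0, 255, 4, 0, 2, 0, 255, 4, 0, 2, 0]

```text
time: 20.48
tool_pos: [517.2, -134.2, 152.3]
tcp_rot: [-3.141, 0.005, -3.064]
contact_force: [6.7, 1.6, 1.6]
grip_width: 0.2
```

```bash
python3 st.py
```

```text
20.4833 [-0.398  0.453  1.64   0.002  1.044 -2.048] [ 517.155 -134.209  152.346] [-179.955    0.285 -175.534] F [6.68  1.557 1.597] M [ 0.395 -1.018 -0.019] 0.24143995061626844
```

Emit:
play_rows:
  moves: [255, 2, 0, 1, 0, 255, 4, 0, 1.5, 0, 255, 4, 0, 1.5, 0]

```text
time: 20.73
tool_pos: [516.4, -134.4, 152.3]
tcp_rot: [-3.14, 0.013, -3.064]
contact_force: [15.3, 5.6, 2.3]
grip_width: 0.7
```

```bash
python3 st.py;python3 - <<'E'
from plant import bot
import cv2
c=bot.capture("side");cv2.imwrite("pics/d15.png",cv2.resize(c["color"][100:260,200:360,::-1],None,fx=3.5,fy=3.5))
E
```

```text
20.7333 [-0.401  0.448  1.649  0.005  1.032 -2.051] [ 516.44  -134.366  152.29 ] [-179.882    0.762 -175.563] F [15.293  5.646  2.287] M [ 1.013 -2.752 -0.035] 0.688408409229229
```

View pics/d15.png

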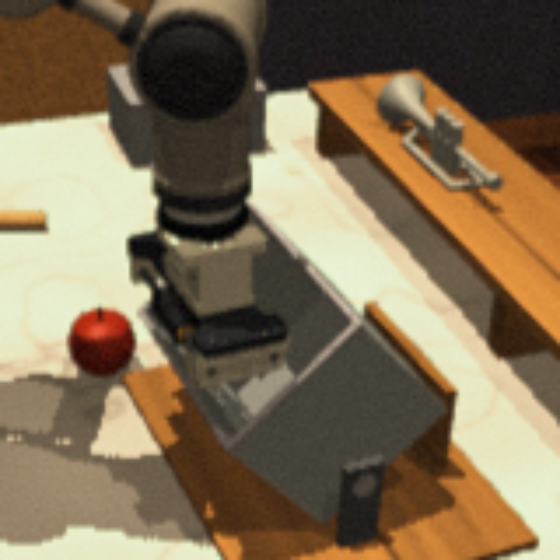

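Emit:
play_rows:
  moves: [255, -8, 0, -6, 0, 255, -14, 0, -15, 0, 255, -14, 0, -40, 0, 255, -14, 0, -75, 0, 255, -14, 0, -110, 0, 255, -14, 0, -145, 0, 255, -14, 0, -180, 0, 255, -14, 0, -180, 0]

```text
time: 21.45
tool_pos: [527.0, -134.3, 337.2]
tcp_rot: [-3.136, 0.01, -3.063]
contact_force: [0.5, 0.5, 0.1]
grip_width: 0.2
```

Emit:
play_rows:
  moves: [255, 0, 0, -30, 0, 255, 30, 0, -60, 0, 255, 65, 0, -60, 0, 255, 100, 0, -60, 0, 255, 120, 0, -60, 0, 255, 120, 0, -60, 0, 255, 120, 0, -60, 0, 255, 120, 0, -60, 0]

```text
time: 22.12
tool_pos: [406.2, -142.9, 389.8]
tcp_rot: [3.142, 0.0, -3.064]
contact_force: [0.4, 0.8, -0.7]
grip_width: 0.4
```

```bash
python3 st.py;python3 - <<'E'
from plant import bot
import cv2
c=bot.capture("side");cv2.imwrite("pics/d16.png",cv2.resize(c["color"][100:260,200:360,::-1],None,fx=3.5,fy=3.5))
c=bot.capture("scene");cv2.imwrite("pics/s16.png",cv2.resize(c["color"][130:285,100:420,::-1],None,fx=2.4,fy=2.4))
E
```

```text
22.1167 [-0.517  0.086  1.471  0.     1.584 -2.166] [ 406.195 -142.908  389.837] [ 179.997    0.015 -175.529] F [ 0.385  0.831 -0.701] M [ 0.104 -0.011 -0.015] 0.4163175192042304
```

View pics/d16.png

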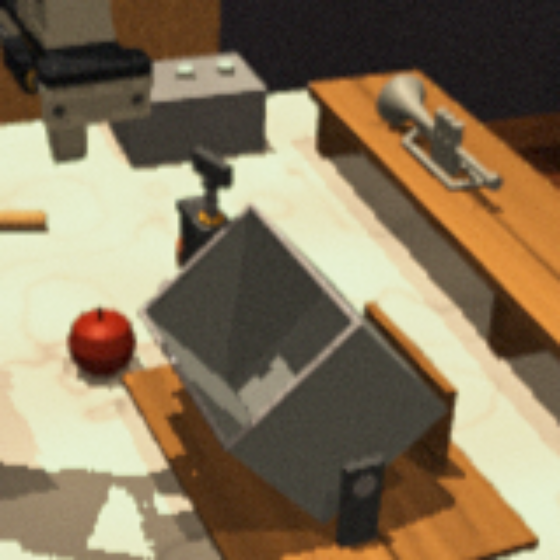

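View pics/s16.png

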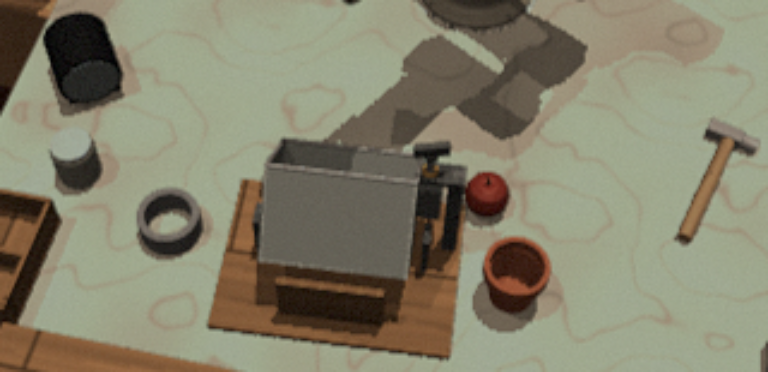

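```bash
python3 - <<'E'
from h import *
s=np.load("s.npy")
Q=lambda u,v:np.array(((u+.5)/3.5-.5+200,(v+.5)/3.5-.5+100))
obs=[((145,312),(-75,-0+110,200)),((232,445),(-75,-110,200)),((250,207),(75,110,200)),((360,322),(75,-110,200))]
def b(p,t):
    x,z=p[0]+20,p[2]-80;return (x*np.cos(t)-z*np.sin(t)-20,p[1],z*np.cos(t)+x*np.sin(t)+80)
r=least_squares(lambda t:np.concatenate([proj("side",s2w(s,b(p,t[0])))-Q(*u) for u,p in obs]),[.5])
print(r.x,r.fun.round(1))
for z in(253,264.3,266.4): print(z,((proj("side",s2w(s,(-58,125,z)))-[200,100]+.5)*3.5).round(1))
E
```

```text
[0.67631799] [-2.1 -0.6 -1.9  0.7  0.9 -1.4  0.7  0.2]
253 [211.4 183.1]
264.3 [211.6 172.2]
266.4 [211.6 170.2]
```

```bash
python3 - <<'E'
from plant import bot
print(bot.close_job())
E
```

```text
the job is handed in; nothing more can be done
None
```

The job is handed in at about 22 s of the 66 s allowed. By my checks the bolt is backed out to its stop and the bin is swung fully forward; `close_job` gave no verdict.

- **Bolt:** I turned it clockwise in two grasps, about 370° in all. The wrist moment then rose to 0.8 N m and the bar began twisting in the jaws, which I took as the upper stop. In the last side picture the head sits where a height of about 266 mm or slightly more would put it. The bin was still upright when I let go of the bolt.
- **Bin:** I pressed on the inside of its front wall with the closed fingertips. The force rose to 15 N with almost no further movement, so I took that as its stop.
- **Tilt readings:** Two estimates differ slightly. The contact position gives 0.70 rad and the rim corners in the side picture give 0.68 rad. Both are above the required 0.63.
- **Surroundings:** By eye, the apple, flowerpot, tape roll, tin and hammer are upright and where they started. I did not measure their positions again. The arm is clear of everything.

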